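# Pin the engine cradle's keeper lug and snap the ring over

### The job

Lock the engine cradle: take the lock pin from its wooden rest and gently push it through the hole in the yellow keeper lug until its head is fully home against the lug. Then flip the pin's sprung brass ring over the lug and down past the end of the pin until it snaps shut, and let go. The lug has side play, so feel for the hole rather than force it, and leave the parts and tools round about where they are.

Things in the scene. Friction and masses are not known exactly. Their poses are not given: they have to be found in the camera images.
- pin: Loose lock pin, 0.2 kg, level, ring up. Origin: middle of the head's seating face; x along the shank to its end, y across, z up. Square steel shank 12 x 12 mm, x 0 to 46, narrowing to 10.4 x 10.4 over the last 3. Head x -14 to 0, 26 wide, 22 high (detent boss on +y side). Red grip x -72 to -14, 14 wide, 16 high: hold it from above by its sides (y) near x -54, clear of the ring.
- ring (a joint): Brass D-shaped ring of 6 mm bar, 57 mm wide, 45 inside, hinged about pin y at pin x -6. 0: open, up, 75 degrees above the shank; grows as the far bar swings forward and down; 1.31: shut, level round the lug, bar just past the pin's end. A sprung detent holds it open (4 to 8 N at the bar to move it) and snaps it shut beyond about 0.9; press it no harder once shut. Clears the lug's sides by 3.5 mm.
- ring_bar (a point): Middle of the ring's far bar (6 mm round, its straight part 16 mm long, parallel to pin y), 59 mm from the ring's hinge.
- rest: Fixed wooden rest 68 x 36 mm, 63 mm high; origin on the table; x along the pin lying in it, whose origin is 60 mm straight above. The shank lies in an open groove 16 mm wide, 9 mm deep; the grip overhangs freely. Lift the pin 20 mm straight up to clear it.
- cradle: Fixed engine cradle: blue base plate 250 x 150 x 12 mm bearing a finned engine cylinder 98 mm high and the yellow keeper lug. Origin on the table under the point hole; x is the direction in which the pin goes in, y across, z up.
- hole (a point): Nominal middle of the hole's mouth on the lug's near face, 100 mm up; cradle axes, pin goes in along x. Square through hole 14 x 14 mm; lug 28 thick (x), 38 wide, top 17 mm above this point. The lug stands 4 to 11 mm off to one side (y) of this point, not measured; a black line on its top marks the hole's middle. It shifts in y only under 30 N. Over 40 N between pin and lug damages them.
- jug: Finned engine cylinder, 96 mm across, 110 mm high, standing loose; origin under its middle. Bystander.
- piston: Aluminium piston 68 mm across, 50 mm high; origin under its middle. Bystander.
- spray: Spray can 56 mm across, 170 mm high; origin under its middle. Bystander.
- wrench: Wrench lying on the table. Bystander.
- driver: Screwdriver lying on the table. Bystander.
- bearing: Copper bearing ring 60 mm across, 16 mm high; origin under its middle. Bystander.
- gudgeon: Steel tube 22 mm across, standing 60 mm high; origin under its middle. Bystander.
Things that resemble listed ones, but are neither listed nor needed, are in the scene too. Leave any orange or pink look-alike of the pin alone.

How it is judged:
By the outcome, as a careful person would: the job done as asked, in the order asked, and still so for the second after the job is handed in, with the robot touching nothing.
It also fails if it takes over 61 s, if anything falls off the work surface, if the arm or the gripper's body presses on something with over 40 N, if the wrist force passes 120 N, or if a joint passes its speed limit or range.

### The arm

A 7-joint arm with a two-finger parallel gripper is mounted at the origin on the work surface. World frame = base frame: x ahead of the robot, y to its left, z up, the work surface at z = 0. Lengths are in m, angles in rad, forces in N, time in s.
With the tool pointing down it reaches from about 0.425 to 0.95 m from the base axis. Payload 4.7 kg.
Tool frame: the origin (TCP) lies at the very end of the fingers, on their centre line; the grasp point (between the pads) lies 19 mm behind it; z points along the fingers, y is the line along which they close (so a half turn about z gives the same grasp; the last joint's range is limited). The gripper opens to 87 mm and grips with 3 to 60 N. Pads are 19 mm wide; open, the fingers measure 117 mm over their backs; the gripper's body (75 mm by 190 mm) begins 51 mm behind the grasp point.
Start: joints at [-1.272, 0.469, -0.049, 1.532, 0.024, 1.141, -0.082], TCP at [0.217, 0.639, 0.223] pointing down, gripper open.
Joint ranges: [-2.59, 2.59], [-0.33, 1.99], [-1.39, 1.29], [0.1, 2.45], [-1.04, 4.18], [0.21, 1.99], [-2.66, 2.66]. Speed limits (rad/s): [2.57, 2.57, 3.14, 3.14, 3.14, 3.14, 3.14].

### API

Orientations are given as a unit quaternion [w, x, y, z].
In Python, from bench import get_obs, capture, close_job, trace gives the robot as it stands.
- The arm moves only by the tool move_arm, never from a script. Its argument "increments" is a list of rows, each a list of 3 entries, a list of its own where there are three numbers: the shift along the tool's x, y, z normalised to -1 to 1, where 1 is 0.03 m, then the turn, a rotation vector about the tool's x, y, z normalised to -1 to 1, where 1 is 8 degrees, then the gripper command: -1 is shut, 1 is fully open, values between are in proportion. In form: [[[x, y, z], [rx, ry, rz], claw], ...]. A call has 1 to 12 rows; each row shifts and turns the commanded pose from where the row before left it, along the tool's axes as they then stand; what a row does not reach is not made up. A row lasts 1/8 s, in which the tool goes at most 62.5 mm and 10.7 degrees, less where a joint would pass 70% of its speed; a pose out of reach is approached as far as the arm can. A call with a number of a shift or a turn outside -1 to 1 is refused whole. A call with a gripper value outside its range is refused whole. The fingers move at their own pace and stop on an object; "squeeze" is the grip in N (left out, the last holds). Time passes only in rows, so rows that do not move let the fingers close. It gives the time, the measured TCP pose, the force, the opening and the grip force at its end, in the units of the state.
- get_obs(): the state, without advancing time (a new reading comes with each control period).
- capture(name): name is "scene" or "side" or "wrist"; returns a dict with "pixels" (400x640x3 uint8, red, green, blue), "depth" (400x640 float32, m along the optical axis (not along the pixel's ray), 0 where there is no reading), "camera_matrix" (3x3 intrinsics, pixels), "world_from_camera" (4x4, takes a point from camera to world coordinates). Camera axes: x right, y up, looking along -z (the intrinsics and any distortion apply to the point x, -y, -z); pixel columns grow to the right and rows downward; lengths in m; the calibration is good to about 2 mm. The wrist camera is an equidistant fisheye: a pixel r from the principal point sees the ray r / f radians off the axis. A picture is of the moment at which its call begins.
- close_job(): hands the job in; it is judged then, once.
Trained networks look in a picture, given as the dict that the camera call returned (one of the last four; its "shot" number tells which), for a name from the list of things; names that differ only in an ending like _2 or _b are one class to them, and where a whole thing is asked for, a point or a joint stands for the part that bears it (a point fixed in the world has none). Each returns a list of dicts, best first, with "conf" (0 to 1); they miss things now and then, are a little off and sometimes report something else, mostly with a low value. They report only what shows in the picture. A call takes as long as a camera call. They do not tell look-alikes from the thing itself.
- trace(picture, thing): "region" (400x640 bool, what is visible of it) and "rect" ([centre column, centre row, width, height] in pixels, round what is visible of it).
The state is a dict: "t": time; "joint_positions": joint angles; "joint_vel": joint speeds; "effort": joint torques, N m; "tcp_pos": TCP position; "orientation": TCP orientation; "force": force on the tool from outside, world axes, zero at the start; "ft_torque": the same for the moment, N m; "width": finger opening in m; "finger_force": force on a finger pad.
Only numpy, scipy, OpenCV 4.12 (cv2) and the standard library are available. Lean on these libraries where they do the work, as an engineer would, in place of code of your own. Each camera call takes 0.05 s, during which the arm holds its last target. There are 200 camera calls.

## Working session

There is one attempt and no reset: what is moved stays moved. The work goes in short steps, Python scripts to look and compute and a tool call to move; the robot and the scene stay as the last step left them, time stands still between calls to the robot, and variables do not carry over. Pictures are saved under pics/ and viewed, at most 10 in all, crops included, and the job is handed in when it is done.

Besides the shell and the picture viewer there is one more tool, called after "Request:" as name(argument=value, ...), one argument or row to a line, values as JSON. move_arm: Moves the arm, as the interface text tells. Scaled input: -1 to 1 covers 0.03 m each way for a shift and 8 degrees each way for a turn. Its arguments: {"type":"object","properties":{"increments":{"type":"array","items":{"type":"array"}},"squeeze":{"type":"number"}},"required":["increments"]}

```bash
mkdir -p pics
cat > h.py <<'E'
import numpy as np, cv2
from bench import get_obs, capture, close_job, trace
from scipy.spatial.transform import Rotation as R
def save(c,n,crop=None,s=1):
    p=c["pixels"]
    if crop: p=p[crop[1]:crop[3],crop[0]:crop[2]]
    p=cv2.resize(p,None,fx=s,fy=s,interpolation=cv2.INTER_CUBIC) if s!=1 else p
    cv2.imwrite("pics/"+n,p[:,:,::-1])
def pts(c,mask):
    K=c["camera_matrix"];T=c["world_from_camera"];d=c["depth"]
    v,u=np.nonzero(mask&(d>0));z=d[v,u]
    P=np.c_[(u-K[0,2])/K[0,0]*z,-(v-K[1,2])/K[1,1]*z,-z]
    return P@T[:3,:3].T+T[:3,3], np.c_[u,v]
def rot():
    w,x,y,z=get_obs()["orientation"];return R.from_quat([x,y,z,w]).as_matrix()
E
cat > a.py <<'E'
from h import *
o=get_obs();print({k:np.round(v,3).tolist() for k,v in o.items()})
for n in ["scene","side"]:
    c=capture(n);save(c,n+"1.png");print(n,np.round(c["world_from_camera"],2).tolist(),c["camera_matrix"].tolist())
    for t in ["pin","rest","cradle","ring"]:
        for r in trace(c,t)[:4]:
            P,_=pts(c,r["region"]);print(t,round(r["conf"],2),np.round(r["rect"]).tolist(),np.round(np.median(P,0),3) if len(P) else None)
E
python3 a.py
```

```text
{'t': 0.0, 'joint_positions': [-1.272, 0.469, -0.049, 1.534, 0.024, 1.141, -0.082], 'joint_vel': [-0.0, -0.001, 0.0, 0.001, -0.0, -0.001, -0.001], 'effort': [0.0, -50.797, -0.081, -23.616, -0.061, 0.038, 0.0], 'tcp_pos': [0.217, 0.638, 0.221], 'orientation': [-0.0, 0.163, 0.987, -0.001], 'force': [1.02, -0.187, -0.39], 'ft_torque': [0.07, 0.003, -0.034], 'finger_force': 0.0, 'width': 0.087}
scene [[-0.57, -0.62, 0.54, 1.19], [0.82, -0.42, 0.39, 0.49], [-0.01, 0.66, 0.75, 1.08], [0.0, 0.0, 0.0, 1.0]] [[463.5460866535576, 0.0, 318.3586079117632], [0.0, 463.5460866535576, 193.85315456453915], [0.0, 0.0, 1.0]]
pin 0.79 [242.0, 153.0, 20.0, 21.0] [ 0.417 -0.365  0.02 ]
pin 0.65 [251.0, 176.0, 26.0, 23.0] [ 0.505 -0.241  0.068]
pin 0.58 [285.0, 136.0, 32.0, 21.0] [ 0.286 -0.298  0.018]
rest 0.53 [259.0, 190.0, 22.0, 19.0] [ 0.527 -0.199  0.038]
cradle 0.71 [361.0, 274.0, 111.0, 81.0] [0.613 0.207 0.017]
cradle 0.6 [306.0, 294.0, 11.0, 19.0] [0.745 0.125 0.045]
cradle 0.26 [180.0, 208.0, 21.0, 42.0] [ 0.707 -0.372  0.009]
ring 0.62 [257.0, 165.0, 8.0, 9.0] [ 0.488 -0.226  0.102]
ring 0.42 [
[... 157 characters left out ...]
3, -1.01], [-0.01, 0.85, 0.53, 0.84], [0.0, 0.0, 0.0, 1.0]] [[508.92194023117224, 0.0, 328.9609837076115], [0.0, 508.92194023117224, 205.526171213003], [0.0, 0.0, 1.0]]
pin 0.95 [384.0, 332.0, 21.0, 41.0] [ 0.408 -0.374  0.018]
pin 0.7 [316.0, 326.0, 57.0, 30.0] [ 0.279 -0.306  0.017]
pin 0.66 [383.0, 265.0, 23.0, 39.0] [ 0.497 -0.247  0.067]
pin 0.21 [479.0, 290.0, 22.0, 50.0] [ 0.68  -0.391  0.006]
cradle 0.6 [322.0, 191.0, 80.0, 62.0] [0.567 0.143 0.026]
ring 0.71 [310.0, 324.0, 14.0, 38.0] [ 0.264 -0.303  0.04 ]
ring 0.6 [383.0, 258.0, 24.0, 24.0] [ 0.516 -0.236  0.083]
ring 0.48 [382.0, 264.0, 22.0, 42.0] [ 0.495 -0.244  0.067]
ring 0.47 [386.0, 317.0, 21.0, 35.0] [ 0.421 -0.355  0.045]
```

View pics/side1.png

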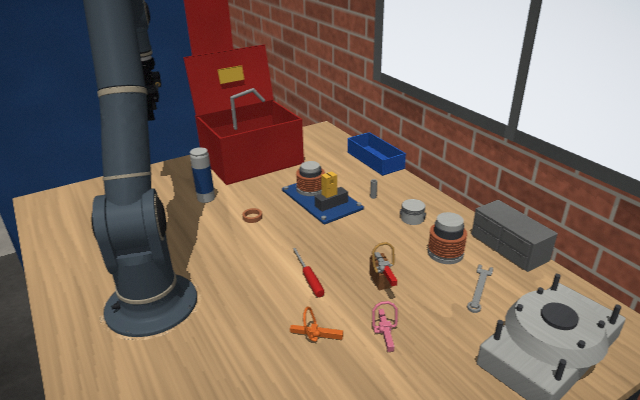

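View pics/scene1.png

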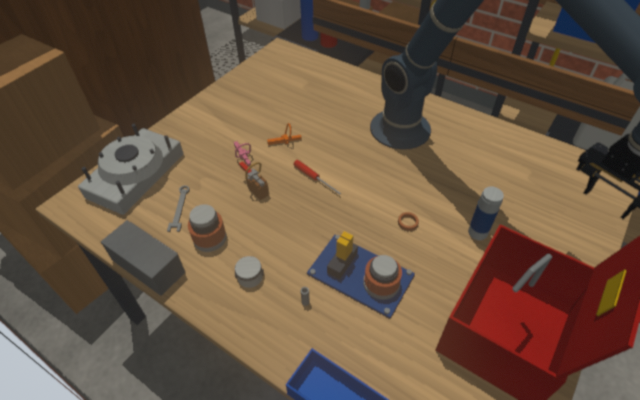

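The wooden rest holds the red-grip, brass-ring pin at side (383,265) / scene (253,175). The look-alikes are orange at side (316,330) / scene (285,138) and pink at side (384,328) / scene (242,153). There is also a red screwdriver at side (310,280). I choose the pin on the rest. The yellow lug is at side (329,186) / scene (345,245).

```bash
cat > b.py <<'E'
from h import *
A={"side":((355,235,410,300),(300,160,375,225)),"scene":((225,145,280,205),(300,225,420,320))}
for n in ["side","scene"]:
    c=capture(n);hsv=cv2.cvtColor(c["pixels"],cv2.COLOR_RGB2HSV);h,s,v=[hsv[...,i].astype(int) for i in range(3)]
    def box(b):
        m=np.zeros(h.shape,bool);m[b[1]:b[3],b[0]:b[2]]=1;return m
    pb,cb=[box(b) for b in A[n]]
    if n=="side":
        save(c,"pin.png",(340,220,440,360),4)
    else: save(c,"lug.png",(290,220,420,320),4)
    def rep(l,m,zmin,zmax):
        P,uv=pts(c,m);k=(P[:,2]>zmin)&(P[:,2]<zmax);P=P[k]
        if len(P)<4: print(n,l,len(P));return
        r=cv2.minAreaRect(P[:,:2].astype(np.float32)*1000)
        print(n,l,len(P),"mean",P.mean(0).round(4),"rect",np.round(r[0],1),np.round(r[1],1),round(r[2],1),"z",np.percentile(P[:,2],[2,50,98]).round(3))
        return P
    rep("grip",pb&((h<6)|(h>172))&(s>150),.045,.085)
    rep("wood",pb&(h>8)&(h<20)&(v<150),.01,.068)
    rep("ring",pb&(h>12)&(h<28)&(s>90),.085,.2)
    rep("steel",pb&(s<60),.045,.085)
    rep("yellow",cb&(h>18)&(h<32)&(s>170),.06,.13)
    rep("yeltop",cb&(h>18)&(h<32)&(s>170),.113,.125)
    rep("blue",cb&(h>100)&(h<125)&(s>110),.004,.02)
E
python3 b.py
```

```text
side grip 150 mean [ 0.4934 -0.2831  0.0643] rect [ 497.8 -275. ] [65.  22.8] 65.3 z [0.054 0.066 0.07 ]
side wood 346 mean [ 0.4988 -0.23    0.0395] rect [ 509.  -232.4] [87.8 51.7] 65.0 z [0.011 0.038 0.066]
side ring 98 mean [ 0.5083 -0.2307  0.1071] rect [ 508.6 -231.2] [17.2 55.6] 71.4 z [0.087 0.11  0.122]
side steel 149 mean [ 0.5059 -0.2323  0.0661] rect [ 505.6 -225.4] [40.1 64.7] 0.2 z [0.052 0.066 0.072]
side yellow 296 mean [0.5809 0.1316 0.0929] rect [584.4 139.3] [43.8 35.7] 2.8 z [0.061 0.093 0.118]
side yeltop 63 mean [0.5823 0.1362 0.1162] rect [583.  138.5] [32.5 36.9] 86.5 z [0.113 0.116 0.119]
side blue 795 mean [0.5896 0.1318 0.011 ] rect [690.3 190.2] [401.  199.8] 19.1 z [0.005 0.011 0.016]
scene grip 32 mean [ 0.4987 -0.2822  0.0701] rect [ 498.8 -277.8] [46.3 13.3] 73.4 z [0.064 0.07  0.074]
scene wood 387 mean [ 0.5156 -0.2215  0.0452] rect [ 477.8 -280.1] [212.7  58.1] 56.7 z [0.012 0.049 0.067]
scene ring 43 mean [ 0.5107 -0.2274  0.1115] rect [ 511.1 -228.3] [12.4 57.6] 73.6 z [0.089 0.117 0.124]
scene steel 109 mean [ 0.5137 -0.2266  0.0673] rect [ 509.6 -223.3] [67.2 29.8] 89.4 z [0.053 0.068 0.075]
scene yellow 147 mean [0.5895 0.142  0.1174] rect [588.  140.7] [37.4 26.9] 3.5 z [0.096 0.119 0.123]
scene yeltop 133 mean [0.589  0.1414 0.1188] rect [588.  140.5] [37.2 26.9] 2.8 z [0.115 0.119 0.123]
scene blue 326 mean [0.6398 0.2263 0.0139] rect [599.  239.9] [123.4 147.4] 2.3 z [0.009 0.014 0.018]
```

View pics/pin.png

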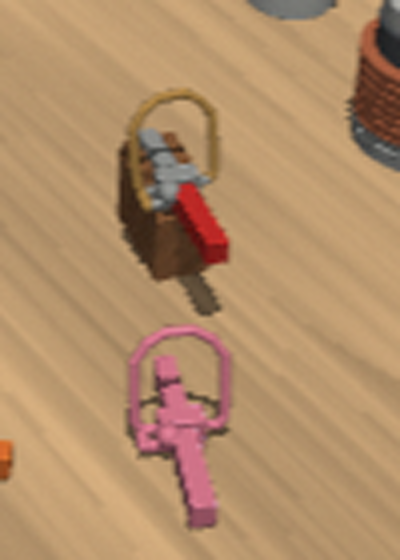

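View pics/lug.png

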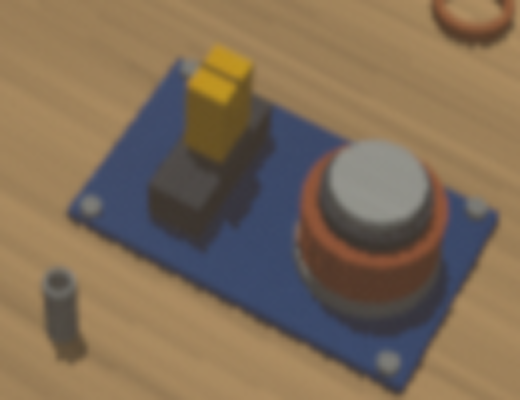

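Pin crop: red grip, brass ring and steel shank lie on the wood block. The grip points to the lower right, about -y, with heading about 72°. The lug's black line runs roughly along world +y, and the cylinder is beyond it, so the pin goes in along +y. First I turn and lift.

Request:
move_arm(
  increments=[
    [[0, 0, -0.2], [0, 0, 1], 1],
    [[0, 0, -0.2], [0, 0, 1], 1],
    [[0, 0, -0.2], [0, 0, 1], 1],
    [[0, 0, -0.2], [0, 0, 1], 1],
    [[0, 0, -0.2], [0, 0, 1], 1],
    [[0, 0, -0.2], [0, 0, 1], 1],
    [[0, 0, -0.2], [0, 0, 1], 1],
    [[0, 0, -0.2], [0, 0, 1], 1],
    [[0, 0, -0.2], [0, 0, 1], 1],
    [[0, 0, 0], [0, 0, 1], 1],
    [[0, 0, 0], [0, 0, 1], 1],
    [[0, 0, 0], [0, 0, 0.1], 1],
  ],
)

```text
t: 2.1
tcp_pos: [0.2172, 0.6391, 0.2766]
orientation: [0.0, 0.807, 0.591, 0.0]
force: [-0.0, -0.7, -0.2]
width: 0.0871
finger_force: 0.0
```

Request:
move_arm(
  increments=[
    [[-1, 1, 0], [0, 0, 0], 1],
    [[-1, 1, 0], [0, 0, 0], 1],
    [[-1, 1, 0], [0, 0, 0], 1],
    [[-1, 1, 0], [0, 0, 0], 1],
    [[-1, 1, 0], [0, 0, 0], 1],
    [[-1, 1, 0], [0, 0, 0], 1],
    [[-1, 1, 0], [0, 0, 0], 1],
    [[-1, 1, 0], [0, 0, 0], 1],
    [[-1, 1, 0], [0, 0, 0], 1],
  ],
)

```text
t: 3.22
tcp_pos: [0.3937, 0.2989, 0.2768]
orientation: [-0.0, 0.806, 0.592, 0.0]
force: [1.1, -0.2, -0.6]
width: 0.0872
finger_force: 0.0
```

Request:
move_arm(
  increments=[
    [[-1, 1, 0], [0, 0, 0], 1],
    [[-1, 1, 0], [0, 0, 0], 1],
    [[-1, 1, 0], [0, 0, 0], 1],
    [[-1, 1, 0], [0, 0, 0], 1],
    [[-1, 1, 0], [0, 0, 0], 1],
    [[-0.5, 1, 0], [0, 0, 0], 1],
    [[0, 0, 0], [0, 0, 0], 1],
  ],
)

```text
t: 4.1
tcp_pos: [0.5161, 0.086, 0.2768]
orientation: [0.001, 0.808, 0.589, 0.0]
force: [-0.2, -0.3, 0.1]
width: 0.0872
finger_force: 0.0
```

```bash
cat >> h.py <<'E'
def wpts(c,mask):
    K=c["camera_matrix"];T=c["world_from_camera"];d=c["depth"]
    v,u=np.nonzero(mask&(d>0));z=d[v,u]
    x=(u-K[0,2])/K[0,0];y=(v-K[1,2])/K[1,1];r=np.hypot(x,y)+1e-9
    k=np.tan(np.minimum(r,1.45))/r
    P=np.c_[x*k*z,-y*k*z,-z]
    return P@T[:3,:3].T+T[:3,3], np.c_[u,v]
def hsv(c):
    a=cv2.cvtColor(c["pixels"],cv2.COLOR_RGB2HSV).astype(int);return a[...,0],a[...,1],a[...,2]
def rect(l,P):
    if len(P)<5: print(l,len(P));return
    r=cv2.minAreaRect(P[:,:2].astype(np.float32)*1000)
    print(l,len(P),"mean",P.mean(0).round(4),"rect",np.round(r[0],1),np.round(r[1],1),round(r[2],2),"z",np.percentile(P[:,2],[2,50,98]).round(4))
E
cat > w.py <<'E'
from h import *
c=capture("wrist");save(c,"w1.png");h,s,v=hsv(c)
P,uv=wpts(c,np.ones(h.shape,bool));H,S,V=h[uv[:,1],uv[:,0]],s[uv[:,1],uv[:,0]],v[uv[:,1],uv[:,0]]
near=(abs(P[:,0]-.6)<.12)&(abs(P[:,1]-.2)<.2)
top=near&(P[:,2]>.112)&(P[:,2]<.124)&(P[:,1]<.18)
rect("lugtop",P[top&(H>18)&(H<34)&(S>120)])
rect("line",P[top&(V<70)&(abs(P[:,0]-.588)<.018)&(abs(P[:,1]-.14)<.013)])
rect("blue",P[near&(H>100)&(H<128)&(S>110)&(P[:,2]>.003)&(P[:,2]<.02)])
pn=(abs(P[:,0]-.5)<.06)&(abs(P[:,1]+.25)<.1)
rect("grip",P[pn&((H<6)|(H>172))&(S>150)&(P[:,2]>.04)&(P[:,2]<.085)])
rect("gripTop",P[pn&((H<6)|(H>172))&(S>150)&(P[:,2]>.063)&(P[:,2]<.085)])
rect("ring",P[pn&(P[:,2]>.09)&(P[:,2]<.13)])
print(get_obs()["tcp_pos"])
E
python3 w.py
```

```text
lugtop 897 mean [0.5855 0.1402 0.116 ] rect [585.6 140.1] [38.9 27.8] 2.76 z [0.1144 0.116  0.1175]
line 47 mean [0.5857 0.1407 0.1164] rect [585.6 139.9] [ 2.5 24.5] 1.75 z [0.1149 0.1164 0.1176]
blue 9065 mean [0.5789 0.1737 0.011 ] rect [590.4 196.3] [148.4 247.3] 2.91 z [0.0092 0.011  0.0128]
grip 0
gripTop 0
ring 0
[0.51512365 0.08773702 0.276544  ]
```

View pics/w1.png

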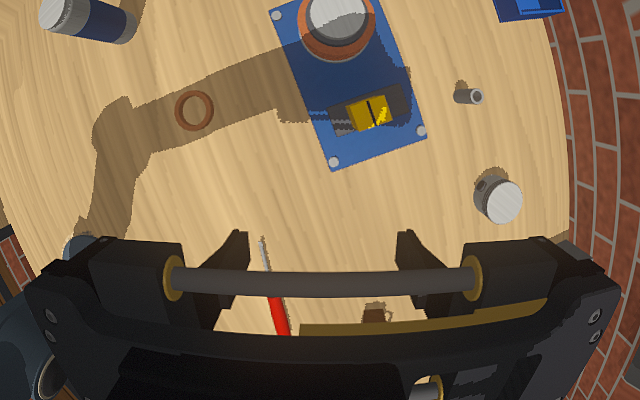

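The wrist view shows the lug (370,112) with its black line and the plate, yaw 2.8°. The pin's rest is just visible at (375,312), under the gripper. On to the pin.

Request:
move_arm(
  increments=[
    [[-1, 0.25, 0.15], [0, 0, 0], 1],
    [[-1, 0.25, 0.15], [0, 0, 0], 1],
    [[-1, 0.25, 0.15], [0, 0, 0], 1],
    [[-1, 0.25, 0.15], [0, 0, 0], 1],
    [[-1, 0.25, 0.15], [0, 0, 0], 1],
    [[-1, 0.25, 0.15], [0, 0, 0], 1],
    [[-1, 0.25, 0.15], [0, 0, 0], 1],
    [[-1, 0.25, 0.15], [0, 0, 0], 1],
    [[-1, 0.25, 0.15], [0, 0, 0], 1],
    [[-1, 0.25, 0.15], [0, 0, 0], 1],
    [[-1, 0.25, 0.15], [0, 0, 0], 1],
    [[-1, 0.25, 0.15], [0, 0, 0], 1],
  ],
)

```text
t: 5.65
tcp_pos: [0.4924, -0.2808, 0.2221]
orientation: [-0.001, 0.806, 0.592, 0.001]
force: [-0.2, 1.1, 0.2]
width: 0.087
finger_force: 0.0
```

Request:
move_arm(
  increments=[
    [[-1, 0, 0], [0, 0, 0], 1],
    [[-0.7, 0, 0], [0, 0, 0], 1],
    [[0, 0, 0], [0, 0, 0], 1],
  ],
)

```text
t: 6.02
tcp_pos: [0.4761, -0.3305, 0.2225]
orientation: [-0.0, 0.807, 0.591, 0.0]
force: [0.2, -0.4, 0.4]
width: 0.0871
finger_force: 0.0
```

```bash
sed -i 's/w1.png/w2.png/' w.py
cat >> w.py <<'E'
wood=pn&(P[:,2]>.058)&(P[:,2]<.067)&(H>5)&(H<20)&(S>60)&(P[:,1]>-.26)
rect("woodtop",P[wood])
for d in np.degrees(0),: pass
g=P[pn&((H<6)|(H>172))&(S>150)&(P[:,2]>.063)&(P[:,2]<.085)][:,:2]
if len(g)>20:
    vx,vy,x0,y0=cv2.fitLine(g.astype(np.float32),2,0,.01,.01).ravel();print("gripline",np.degrees(np.arctan2(vy,vx)),x0,y0)
E
python3 w.py
```

```text
lugtop 0
line 0
blue 0
grip 663 mean [ 0.4977 -0.2767  0.067 ] rect [ 497.4 -276.3] [57.  13.2] 74.29 z [0.0655 0.067  0.0684]
gripTop 663 mean [ 0.4977 -0.2767  0.067 ] rect [ 497.4 -276.3] [57.  13.2] 74.29 z [0.0655 0.067  0.0684]
ring 481 mean [ 0.5104 -0.2285  0.1123] rect [ 510.4 -229.5] [12.2 56.4] 74.81 z [0.0928 0.1149 0.1197]
[ 0.47685163 -0.32927344  0.22232064]
woodtop 587 mean [ 0.5119 -0.2145  0.0622] rect [ 507.6 -224.5] [70.3 51.7] 84.95 z [0.0589 0.0622 0.0661]
gripline 73.70234 0.49767497 -0.27668738
```

View pics/w2.png

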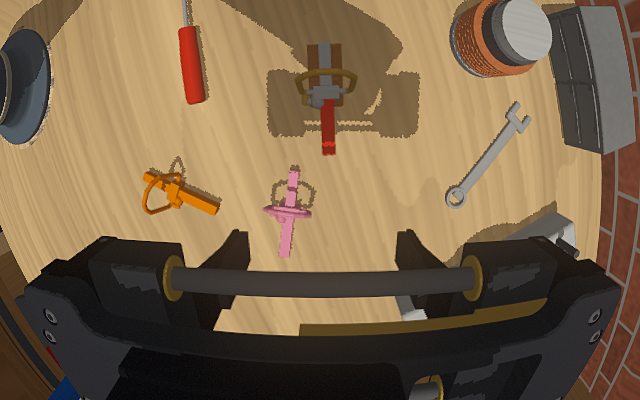

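Wrist view: the red grip of the chosen pin is at (328,130), its ring at (327,82), and the rest is below. The pink pin at (290,210) and the orange at (180,195) are clear of the fingers. Grip centre is (0.4976,-0.2765), heading 74°.

Request:
move_arm(
  increments=[
    [[0.75, 0.1, 0.5], [0, 0, -0.2], 1],
    [[0.75, 0.05, 0.5], [0, 0, 0], 1],
    [[0, 0, 1], [0, 0, 0], 1],
    [[0, 0, 1], [0, 0, 0], 1],
    [[0, 0, 1], [0, 0, 0], 1],
    [[0, 0, 1], [0, 0, 0], 1],
    [[0, 0, 0.9], [0, 0, 0], 1],
    [[0, 0, 0], [0, 0, 0], 1],
  ],
)

```text
t: 7.08
tcp_pos: [0.4928, -0.2849, 0.0427]
orientation: [-0.003, 0.798, 0.603, -0.001]
force: [-0.3, -0.5, 0.1]
width: 0.0869
finger_force: 0.0
```

```bash
cat > w3.py <<'E'
from h import *
o=get_obs();Rm=rot();print(o["tcp_pos"],np.degrees(np.arctan2(Rm[1,0],Rm[0,0])),o["force"])
p=np.array([.4944,-.2875])-np.array(o["tcp_pos"])[:2];print("rem tool x,y mm",p@Rm[:2,0]*1e3,p@Rm[:2,1]*1e3)
E
python3 w3.py
```

```text
[ 0.49283788 -0.28491444  0.04268285] 74.1971376650772 [-0.2539283  -0.46417175  0.08323575]
rem tool x,y mm -2.0624210194198676 2.2071341683561383
```

Request:
move_arm(
  increments=[
    [[-0.07, 0.07, -0.05], [0, 0, 0], 1],
    [[0, 0, 0], [0, 0, 0], -1],
    [[0, 0, 0], [0, 0, 0], -1],
    [[0, 0, 0], [0, 0, 0], -1],
    [[0, 0, 0], [0, 0, 0], -1],
    [[0, 0, 0], [0, 0, 0], -1],
    [[0, 0, 0], [0, 0, 0], -1],
  ],
  squeeze=45,
)

```text
t: 7.95
tcp_pos: [0.4952, -0.2913, 0.047]
orientation: [-0.0, 0.799, 0.602, 0.0]
force: [-0.4, -0.6, 0.2]
width: 0.0351
finger_force: 0.0
```

Request:
move_arm(
  increments=[
    [[0, 0, 0], [0, 0, 0], -1],
    [[0, 0, 0], [0, 0, 0], -1],
    [[0, 0, 0], [0, 0, 0], -1],
    [[0, 0, 0], [0, 0, 0], -1],
  ],
)

```text
t: 8.45
tcp_pos: [0.4952, -0.2913, 0.047]
orientation: [-0.0, 0.799, 0.602, -0.0]
force: [0.4, -0.1, -0.3]
width: 0.0137
finger_force: 44.9
```

```bash
python3 w3.py
```

```text
[ 0.49522792 -0.29133719  0.04696775] 74.0174686606985 [ 0.41427902 -0.11323878 -0.30099823]
rem tool x,y mm 3.460904601441835 -1.8524641885204804
```

Request:
move_arm(
  increments=[
    [[0, 0, -0.3], [0, 0, 0], -1],
    [[0, 0, -0.5], [0, 0, 0], -1],
    [[0, 0, -0.8], [0, 0, 0], -1],
    [[0, 0, -0.8], [0, 0, 0], -1],
    [[0, 0, -0.6], [0, 0, 0], -1],
    [[0, 0, 0], [0, 0, 0], -1],
    [[0, 0, 0], [0, 0, 0], -1],
  ],
)

```text
t: 9.32
tcp_pos: [0.4948, -0.2908, 0.1364]
orientation: [-0.001, 0.798, 0.602, -0.0]
force: [0.1, 0.1, -1.6]
width: 0.0139
finger_force: 44.9
```

```bash
cat > w4.py <<'E'
from h import *
import sys
o=get_obs();Rm=rot();t=np.array(o["tcp_pos"]);print(t.round(4),np.degrees(np.arctan2(Rm[1,0],Rm[0,0])).round(2),np.round(o["force"],1),o["width"])
c=capture("wrist");save(c,sys.argv[1],(200,100,440,280),3)
h,s,v=hsv(c);P,uv=wpts(c,np.ones(h.shape,bool));L=(P-t)@Rm;L=L*[1000,1000,-1000]  # tool-frame mm, z up
H,S,V=[a[uv[:,1],uv[:,0]] for a in (h,s,v)]
k=(abs(L[:,1])<35)&(L[:,0]>-25)&(L[:,0]<120)&(L[:,2]>-5)&(L[:,2]<75)
def st(l,m):
    q=L[k&m]
    if len(q)>5: print(l,len(q),"x",np.percentile(q[:,0],[2,50,98]).round(1),"y",np.percentile(q[:,1],[2,50,98]).round(1),"z",np.percentile(q[:,2],[2,50,98]).round(1))
st("grip",((H<6)|(H>172))&(S>150));st("brass",(H>12)&(H<28)&(S>90)&(L[:,2]>30))
sh=k&(S<70)&(V>60)&(L[:,0]>64)&(abs(L[:,1])<12)&(L[:,2]<35);st("shank",sh)
q=L[sh]
if len(q)>20: print("shank dy/dx,dz/dx",np.polyfit(q[:,0],q[:,1],1).round(3),np.polyfit(q[:,0],q[:,2],1).round(3))
E
python3 w4.py w3.png
```

```text
[ 0.4948 -0.2908  0.1364] 74.03 [ 0.1  0.1 -1.6] 0.013901118300144134
grip 2203 x [-2.5 19.8 41.6] y [-7.5 -0.5  5.5] z [18.7 19.9 21.2]
brass 3396 x [ 2.9 65.7 69.5] y [-27.1  -0.5  25. ] z [32.7 68.9 74.3]
shank 2190 x [ 64.8  83.5 102.7] y [-7.3 -1.4  4.1] z [16.2 17.7 19. ]
shank dy/dx,dz/dx [-0.005 -1.147] [-7.0000e-03  1.8267e+01]
```

View pics/w3.png

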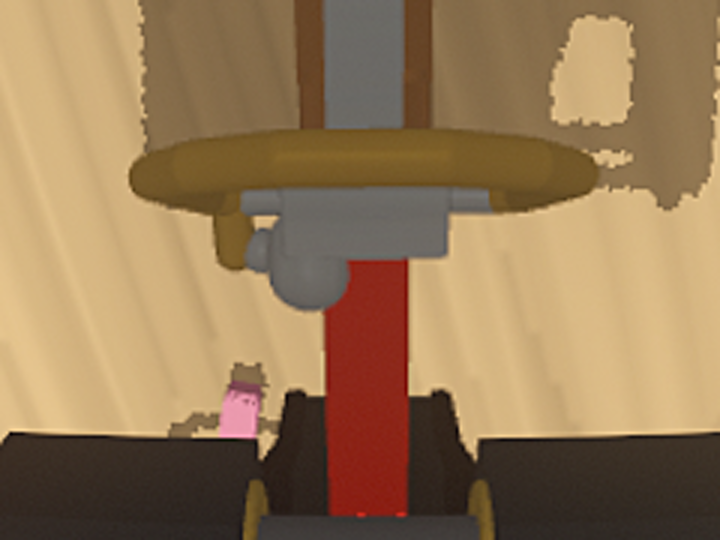

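The pin is held level and centred: shank ahead at (360,60) in the crop, ring up, detent boss on the left. Next I carry it to in front of the lug.

Request:
move_arm(
  increments=[
    [[0, 0, 0], [0, 0, -0.8], -1],
    [[0, 0, 0], [0, 0, -0.8], -1],
    [[0, 0, 0], [0, 0, -0.75], -1],
    [[1, 0.4, 0], [0, 0, 0], -1],
    [[1, 0.4, 0], [0, 0, 0], -1],
    [[1, 0.4, 0], [0, 0, 0], -1],
    [[1, 0.4, 0], [0, 0, 0], -1],
    [[1, 0.4, 0], [0, 0, 0], -1],
    [[1, 0.4, 0], [0, 0, 0], -1],
    [[1, 0.4, 0], [0, 0, 0], -1],
    [[1, 0.4, 0], [0, 0, 0], -1],
    [[1, 0.4, 0], [0, 0, 0], -1],
  ],
)

```text
t: 10.88
tcp_pos: [0.5894, -0.0153, 0.1359]
orientation: [-0.001, 0.69, 0.724, -0.001]
force: [0.1, -0.1, -1.8]
width: 0.0136
finger_force: 44.9
```

Request:
move_arm(
  increments=[
    [[0, 0.1, 0.5], [0, 0, 0], -1],
    [[0, 0, 0.5], [0, 0, 0], -1],
    [[0, 0, 0.4], [0, 0, 0], -1],
    [[0, 0, 0.25], [0, 0, 0], -1],
    [[0, 0, 0], [0, 0, 0], -1],
    [[0, 0, 0], [0, 0, 0], -1],
  ],
)

```text
t: 11.62
tcp_pos: [0.5932, -0.0165, 0.0879]
orientation: [0.0, 0.69, 0.724, 0.0]
force: [-0.0, 0.6, -2.5]
width: 0.0137
finger_force: 44.9
```

```bash
cat >> w4.py <<'E'
top=(L[:,0]>95)&(L[:,0]<190)&(abs(L[:,1])<60)&(P[:,2]>.112)&(P[:,2]<.124)
q=P[top&(H>18)&(H<34)&(S>120)];rect("lug",q)
l=top&(V<80)&(abs(L[:,1]-np.median(L[top&(H>18)&(H<34)&(S>120),1]))<6);rect("line",P[l])
if l.sum()>5: print("line tool x",np.percentile(L[l,0],[2,98]).round(1),"y",np.percentile(L[l,1],[5,50,95]).round(1),"fit",np.polyfit(L[l,0],L[l,1],1).round(3))
y=L[top&(H>18)&(H<34)&(S>120)];print("lug tool x",np.percentile(y[:,0],[1,99]).round(1),"y",np.percentile(y[:,1],[1,99]).round(1))
E
python3 w4.py w4.png
```

```text
[ 0.5932 -0.0165  0.0879] 92.79 [-0.   0.6 -2.5] 0.013688790209337396
grip 2208 x [-2.3 19.8 41.6] y [-7.3 -0.3  5.8] z [18.6 19.8 21.1]
brass 3385 x [ 2.  65.9 69.7] y [-26.8  -1.   24.7] z [32.8 68.9 73.9]
shank 2197 x [ 64.7  83.8 102.7] y [-7.1 -1.2  4.3] z [16.1 17.7 19.1]
shank dy/dx,dz/dx [-0.    -1.257] [-9.0000e-03  1.8402e+01]
lug 0
line 0
  return _methods._mean(a, axis=axis, dtype=dtype,
  ret = ret.dtype.type(ret / rcount)
Traceback (most recent call last):
  File "w4.py", line 19, in <module>
    y=L[top&(H>18)&(H<34)&(S>120)];print("lug tool x",np.percentile(y[:,0],[1,99]).round(1),"y",np.percentile(y[:,1],[1,99]).round(1))
                                                      ~~~~~~~~~~~~~^^^^^^^^^^^^^^^
IndexError: index -1 is out of bounds for axis 0 with size 0
```

View pics/w4.png

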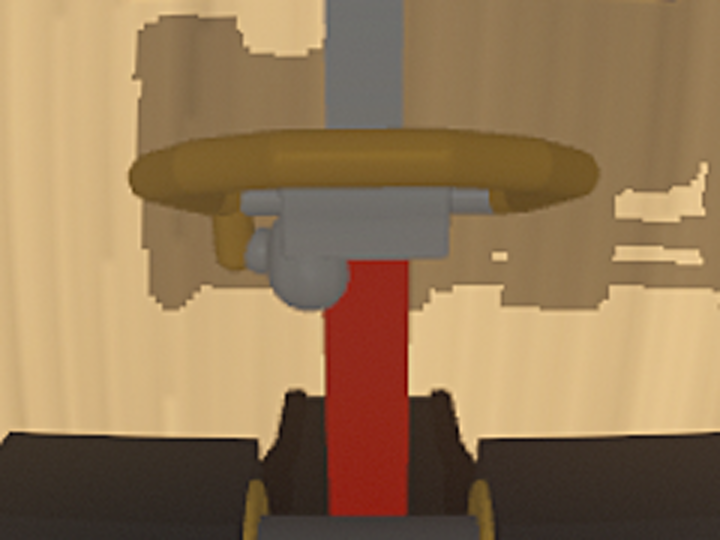

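The crop shows the pin held as before, but the lug lies above the cropped rows. I'll find it numerically.

```bash
sed -i '/^top=/,$d' w4.py
cat >> w4.py <<'E'
ye=(H>18)&(H<34)&(S>120)&(L[:,0]>95)&(L[:,0]<200)&(abs(L[:,1])<60)&(P[:,2]>.06)&(P[:,2]<.15)
q=P[ye]
if len(q)>10:
    print("yel n",len(q),"z",np.percentile(q[:,2],[2,50,90,98]).round(4))
    zt=np.percentile(q[:,2],90);t_=ye&(P[:,2]>zt-.004)
    y=L[t_];b=[np.percentile(y[:,0],[1,99]).round(1),np.percentile(y[:,1],[1,99]).round(1)];print("lug tool x,y",b);rect("lug",P[t_])
    i=(L[:,0]>b[0][0])&(L[:,0]<b[0][1])&(L[:,1]>b[1][0]+4)&(L[:,1]<b[1][1]-4)&(P[:,2]>zt-.006)&(P[:,2]<zt+.006)&(V<0.5*np.median(V[t_]))
    if i.sum()>5: print("line n",i.sum(),"tool x",np.percentile(L[i,0],[2,98]).round(1),"y",np.percentile(L[i,1],[5,50,95]).round(1),"fit",np.polyfit(L[i,0],L[i,1],1).round(3))
else: print("no yellow",len(q))
E
python3 w4.py w5.png
```

```text
[ 0.5933 -0.0164  0.0881] 92.8 [ 0.1  0.3 -1.7] 0.0134519145921388
grip 2204 x [-2.3 20.1 41.8] y [-7.3 -0.3  5.7] z [18.6 19.8 21.1]
brass 3395 x [ 2.1 65.9 69.7] y [-27.   -1.3  24.8] z [32.8 68.8 74. ]
shank 2207 x [ 64.7  83.8 102.7] y [-7.1 -1.2  4.3] z [16.3 17.7 19. ]
shank dy/dx,dz/dx [-0.    -1.308] [-7.0000e-03  1.8225e+01]
yel n 567 z [0.0604 0.0691 0.0756 0.0768]
lug tool x,y [array([141.4, 142.9]), array([-18.4,  19.1])]
lug 190 mean [0.5868 0.1256 0.0743] rect [586.7 125.5] [38.   1.8] 3.13 z [0.0717 0.0745 0.0773]
```

Request:
move_arm(
  increments=[
    [[0.4, 0.03, 0.025], [0, 0, 0], -1],
    [[0.4, 0.03, 0], [0, 0, 0], -1],
    [[0.3, 0, 0], [0, 0, 0], -1],
    [[0, 0, 0], [0, 0, 0], -1],
    [[0, 0, 0], [0, 0, 0], -1],
  ],
)

```text
t: 12.35
tcp_pos: [0.593, 0.0166, 0.0868]
orientation: [0.0, 0.69, 0.724, -0.0]
force: [0.7, -0.7, -2.5]
width: 0.0138
finger_force: 44.9
```

```bash
python3 w4.py w6.png
```

```text
[0.593  0.0166 0.0868] 92.81 [ 0.7 -0.7 -2.5] 0.013757479773897349
grip 2216 x [-2.2 19.8 41.7] y [-7.3 -0.3  5.8] z [18.6 19.8 21.1]
brass 3630 x [  9.8  66.4 117.8] y [-26.7  -1.6  24.4] z [30.1 68.3 73.9]
shank 2211 x [ 64.8  83.8 102.7] y [-7.1 -1.2  4.3] z [16.3 17.7 19. ]
shank dy/dx,dz/dx [ 0.002 -1.46 ] [-7.0000e-03  1.8297e+01]
yel n 4781 z [0.0694 0.1158 0.1169 0.1175]
lug tool x,y [array([109. , 127.7]), array([-19.7,  17.5])]
lug 3533 mean [0.5861 0.1345 0.1161] rect [586. 135.] [38.4 20. ] 1.8 z [0.1144 0.1161 0.1175]
line n 241 tool x [109.6 127.1] y [-2.  -1.1  0.1] fit [-0.001 -0.851]
```

Request:
move_arm(
  increments=[
    [[0.08, 0.01, 0], [0, 0, 0], -1],
    [[0.08, 0, 0], [0, 0, 0], -1],
    [[0.08, 0, 0], [0, 0, 0], -1],
    [[0.04, 0, 0], [0, 0, 0], -1],
  ],
)

```text
t: 12.9
tcp_pos: [0.5929, 0.0255, 0.0867]
orientation: [-0.0, 0.689, 0.724, 0.0]
force: [-1.1, -0.2, -2.5]
width: 0.0136
finger_force: 44.9
```

Request:
move_arm(
  increments=[
    [[0.05, 0, 0], [0, 0, 0], -1],
    [[0.05, 0, 0], [0, 0, 0], -1],
  ],
)

```text
t: 13.15
tcp_pos: [0.5927, 0.0283, 0.0868]
orientation: [-0.0, 0.69, 0.724, 0.0]
force: [-0.6, 0.5, -2.4]
width: 0.0138
finger_force: 44.9
```

Request:
move_arm(
  increments=[
    [[0.08, 0, 0], [0, 0, 0], -1],
    [[0.08, 0, 0], [0, 0, 0], -1],
    [[0.08, 0, 0], [0, 0, 0], -1],
  ],
)

```text
t: 13.52
tcp_pos: [0.5924, 0.0357, 0.0868]
orientation: [-0.0, 0.689, 0.724, 0.0]
force: [-0.3, -1.1, -3.0]
width: 0.0135
finger_force: 44.9
```

Request:
move_arm(
  increments=[
    [[0.1, 0, 0], [0, 0, 0], -1],
    [[0.1, 0, 0], [0, 0, 0], -1],
    [[0.1, 0, 0], [0, 0, 0], -1],
    [[0.1, 0, 0], [0, 0, 0], -1],
  ],
)

```text
t: 14.02
tcp_pos: [0.5918, 0.0477, 0.0868]
orientation: [-0.0, 0.689, 0.724, 0.0]
force: [-0.5, -0.1, -2.2]
width: 0.0134
finger_force: 44.9
```

Request:
move_arm(
  increments=[
    [[0.1, 0, 0], [0, 0, 0], -1],
    [[0.1, 0, 0], [0, 0, 0], -1],
    [[0.1, 0, 0], [0, 0, 0], -1],
    [[0.1, 0, 0], [0, 0, 0], -1],
  ],
)

```text
t: 14.52
tcp_pos: [0.5912, 0.0596, 0.0868]
orientation: [-0.0, 0.689, 0.724, 0.0]
force: [-0.1, -0.3, -1.6]
width: 0.0136
finger_force: 44.9
```

Request:
move_arm(
  increments=[
    [[0.06, 0, 0], [0, 0, 0], -1],
    [[0.04, 0, 0], [0, 0, 0], -1],
    [[0, 0, 0], [0, 0, 0], -1],
  ],
)

```text
t: 14.9
tcp_pos: [0.5911, 0.0625, 0.0868]
orientation: [-0.0, 0.689, 0.724, 0.0]
force: [-0.2, 0.8, -1.9]
width: 0.0136
finger_force: 44.9
```

```bash
python3 w4.py w7.png
```

```text
[0.5911 0.0625 0.0868] 92.82 [-0.2  0.8 -1.9] 0.013593946096136369
grip 2216 x [-2.3 19.8 41.8] y [-7.3 -0.3  5.8] z [18.5 19.9 21.1]
brass 3901 x [10.  66.7 88. ] y [-26.5  -1.5  24.1] z [30.1 67.5 73.7]
shank 613 x [ 92.6  97.8 103.5] y [-7.1 -1.6  4.2] z [16.  17.6 19. ]
shank dy/dx,dz/dx [-0.013 -0.183] [-0.067 24.104]
no yellow 0
```

Request:
move_arm(
  increments=[
    [[0.05, 0, 0], [0, 0, 0], -1],
    [[0.05, 0, 0], [0, 0, 0], -1],
    [[0.03, 0, 0], [0, 0, 0], -1],
  ],
)

```text
t: 15.32
tcp_pos: [0.5909, 0.0665, 0.0867]
orientation: [-0.0, 0.689, 0.724, 0.0]
force: [-0.3, 0.3, -1.6]
width: 0.0134
finger_force: 44.9
```

Request:
move_arm(
  increments=[
    [[0.03, 0, 0], [0, 0, 0], -1],
    [[0.02, 0, 0], [0, 0, 0], -1],
  ],
)

```text
t: 15.58
tcp_pos: [0.5908, 0.0679, 0.0868]
orientation: [-0.0, 0.689, 0.724, 0.0]
force: [0.2, 0.1, -2.5]
width: 0.0133
finger_force: 44.9
```

Request:
move_arm(
  increments=[
    [[0.03, 0, 0], [0, 0, 0], -1],
    [[0.02, 0, 0], [0, 0, 0], -1],
  ],
)

```text
t: 15.82
tcp_pos: [0.5907, 0.0681, 0.0868]
orientation: [0.0, 0.69, 0.724, -0.0]
force: [0.8, -3.2, -2.2]
width: 0.0136
finger_force: 44.9
```

Request:
move_arm(
  increments=[
    [[0.02, 0, 0], [0, 0, 0], -1],
    [[0, 0, 0], [0, 0, 0], -1],
  ],
)

```text
t: 16.08
tcp_pos: [0.5907, 0.0681, 0.0868]
orientation: [0.001, 0.69, 0.724, -0.001]
force: [0.1, -4.5, -1.9]
width: 0.0135
finger_force: 44.9
```

Request:
move_arm(
  increments=[
    [[0.04, 0, 0], [0, 0, 0], -1],
    [[0, 0, 0], [0, 0, 0], -1],
  ],
)

```text
t: 16.32
tcp_pos: [0.5906, 0.0682, 0.0868]
orientation: [0.001, 0.69, 0.724, -0.001]
force: [-0.4, -6.7, -1.4]
width: 0.0133
finger_force: 44.9
```

```bash
cat > s.py <<'E'
from h import *
c=capture("side");save(c,"s2.png",(270,150,390,240),6)
c=capture("wrist");h,s,v=hsv(c);P,uv=wpts(c,np.ones(h.shape,bool));H,S,V=[a[uv[:,1],uv[:,0]] for a in (h,s,v)]
m=(abs(P[:,0]-.59)<.04)&(P[:,1]>.1)&(P[:,1]<.2)&(P[:,2]>.14)&(P[:,2]<.17)
rect("ringbar",P[m]);print(np.percentile(P[m],[2,50,98],axis=0).round(4));print(np.round(get_obs()["force"],1))
j=(P[:,1]>.15)&(P[:,1]<.3)&(abs(P[:,0]-.6)<.06)&(P[:,2]>.06)&(P[:,2]<.13);rect("cyl",P[j]);print(np.percentile(P[j],[1,99],axis=0).round(3))
E
python3 s.py
```

```text
ringbar 5679 mean [0.5878 0.1205 0.1601] rect [589.3 119.4] [38.4 78.3] 89.5 z [0.1434 0.1593 0.1698]
[[0.553  0.1017 0.1434]
 [0.5874 0.1286 0.1593]
 [0.6248 0.1377 0.1698]]
[-0.7 -6.4 -1.4]
cyl 1935 mean [0.5861 0.163  0.1053] rect [586.8 183.2] [67.9 37.9] 87.14 z [0.0624 0.1049 0.1172]
[[0.568 0.15  0.062]
 [0.604 0.214 0.117]]
```

View pics/s2.png

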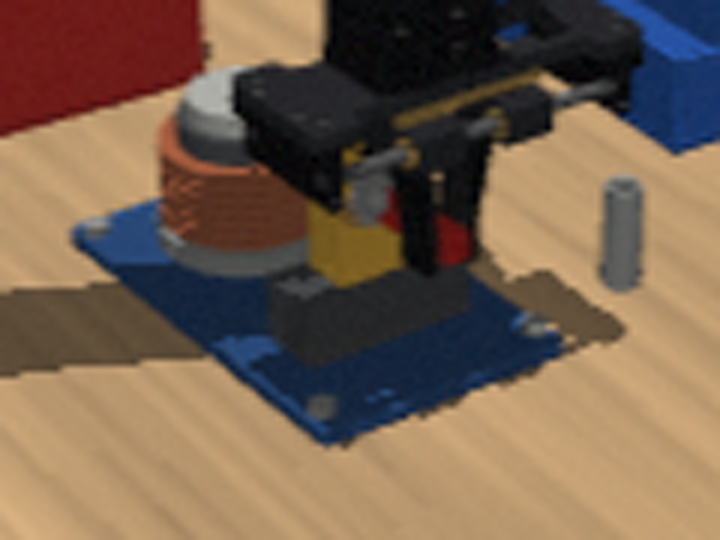

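The pin is in the lug: yellow lug at (340,235), head tight against it at (372,195), grip held at (435,235). Contact force along y rose to 6 N exactly where expected, so the head is home. I'll release, rise, close the fingers and push the ring.

Request:
move_arm(
  increments=[
    [[0, 0, 0], [0, 0, 0], -0.2],
    [[0, 0, 0], [0, 0, 0], -0.2],
    [[0, 0, 0], [0, 0, 0], -0.2],
    [[0, 0, 0], [0, 0, 0], -0.2],
    [[0, 0, -0.3], [0, 0, 0], -0.2],
    [[0, 0, -0.7], [0, 0, 0], -0.2],
    [[0, 0, -0.75], [0, 0, 0], -0.2],
  ],
)

```text
t: 17.3
tcp_pos: [0.5907, 0.071, 0.1403]
orientation: [-0.0, 0.69, 0.724, 0.0]
force: [-0.5, 0.9, 1.2]
width: 0.0351
finger_force: 0.0
```

Request:
move_arm(
  increments=[
    [[0, 0, 0], [0, 0, 0], -1],
    [[0, 0, 0], [0, 0, 0], -1],
    [[0, 0, 0], [0, 0, 0], -1],
    [[0, 0, 0], [0, 0, 0], -1],
    [[0, 0, 0], [0, 0, 0], -1],
  ],
  squeeze=10,
)

```text
t: 17.92
tcp_pos: [0.5905, 0.0711, 0.1389]
orientation: [-0.0, 0.689, 0.724, -0.0]
force: [0.6, -0.0, 0.2]
width: 0.0016
finger_force: 0.0
```

```bash
cat > r.py <<'E'
from h import *
O=np.array([.5878,.126,.0998]);a=np.radians(92.8);X=np.array([np.cos(a),np.sin(a),0]);Y=np.array([-X[1],X[0],0])
def rep(name="wrist"):
    o=get_obs();t=np.array(o["tcp_pos"])-O;print("tcp in pin",(t@X*1e3).round(1),(t@Y*1e3).round(1),(t[2]*1e3).round(1),"F",np.round(o["force"],1),"w",round(o["width"],4),"t",o["t"])
    c=capture(name);h,s,v=hsv(c);P,uv=(wpts if name=="wrist" else pts)(c,np.ones(h.shape,bool));D=P-O
    L=np.c_[D@X,D@Y,D[:,2]]*1e3;H,S,V=[q[uv[:,1],uv[:,0]] for q in (h,s,v)]
    k=(abs(L[:,1])<40)&(L[:,0]>-80)&(L[:,0]<70)&(L[:,2]>-20)&(L[:,2]<68)
    def st(l,m):
        q=L[k&m]
        if len(q)>5:print(l,len(q),*[np.percentile(q[:,i],[2,50,98]).round(1) for i in range(3)])
    br=(H>12)&(H<24)&(S>90)&(V>40);st("brass",br&(L[:,2]>20));st("brassbar",br&(abs(L[:,1])<8)&((L[:,0]>32)|(L[:,2]>22)));st("brassfar",br&(L[:,0]>45));st("brasslow",br&(L[:,2]<12)&(abs(L[:,1])>21));st("red",((H<6)|(H>172))&(S>150)&(L[:,0]<-10))
    return c
if __name__=="__main__":
    rep("wrist");rep("scene");rep("side")
E
python3 r.py
```

```text
tcp in pin -55.0 0.0 39.1 F [ 0.6 -0.   0.2] w 0.0016 t 17.925
brass 1780 [-45.1   2.    6.2] [-23.8   1.   26.4] [39.9 55.5 65.9]
brassbar 871 [-45.5 -42.8   6.3] [-7.6 -0.2  7.7] [39.5 57.9 66.8]
brasslow 91 [-18.7 -14.  -10.1] [21.3 23.5 26.1] [-4.  -1.9  0.2]
red 1201 [-62.5 -38.7 -17.3] [-5.3  0.9  7.5] [0.7 3.1 5.6]
tcp in pin -55.0 -0.0 39.2 F [ 0.2 -0.4  0.4] w 0.0007 t 17.975
brass 141 [-47.    3.1  25.5] [-26.6  -5.5  25.6] [20.  42.8 63.2]
brassbar 39 [-46.4 -42.3  36.6] [-7.9  1.4  7.7] [ 9.7 53.3 63.7]
red 21 [-66.5 -41.  -22.7] [-8.4 -2.7  1.1] [ 1.3  4.4 10.7]
tcp in pin -55.0 -0.1 39.3 F [1.4 0.6 0. ] w 0.0003 t 18.025
brass 64 [-58.9  -1.1   7.5] [-15.8  12.3  31.3] [23.2 49.8 64.7]
brassbar 12 [-63.9   2.7  28.2] [-7.2  1.2  7.1] [18.  55.6 60.9]
brasslow 46 [-18.8   4.5  26.1] [-22.5  22.7  31. ] [-19.   -1.3  10.1]
red 101 [-73.2 -52.5 -24.8] [-5.3  5.9 11.4] [-12.   -0.4   5.6]
```

Request:
move_arm(
  increments=[
    [[0.6, 0, 0], [0, 0, 0], -1],
    [[0.6, 0, 0], [0, 0, 0], -1],
    [[0.2, 0, 0], [0, 0, 0], -1],
    [[0.15, 0, 0], [0, 0, 0], -1],
    [[0.15, 0, 0], [0, 0, 0], -1],
    [[0.1, 0, 0], [0, 0, 0], -1],
  ],
)

```text
t: 18.82
tcp_pos: [0.5879, 0.1245, 0.1392]
orientation: [0.0, 0.69, 0.724, -0.0]
force: [0.2, -1.0, -2.0]
width: 0.0005
finger_force: 0.6
```

Request:
move_arm(
  increments=[
    [[0.1, 0, 0], [0, 0, 0], -1],
    [[0.1, 0, 0], [0, 0, 0], -1],
    [[0.1, 0, 0], [0, 0, 0], -1],
  ],
)

```text
t: 19.2
tcp_pos: [0.5872, 0.1329, 0.1389]
orientation: [0.0, 0.69, 0.724, -0.001]
force: [-0.1, -4.4, -2.2]
width: 0.0003
finger_force: 2.1
```

```bash
python3 r.py
```

```text
tcp in pin 6.9 0.2 39.1 F [-0.1 -4.4 -2.2] w 0.0003 t 19.2
brass 1027 [13.2 21.1 24.7] [-24.6   1.   26.6] [37.6 50.9 54.2]
brassbar 374 [17.5 22.6 24.8] [-7.9 -0.1  7.7] [49.2 52.9 54.3]
brasslow 48 [-9.4 -5.7 -1.4] [-22.5  22.5  25.6] [ 0.8  3.5 10.8]
red 101 [-71.5 -68.1 -65.2] [-5.9  0.4  6.7] [6.3 7.6 8.8]
tcp in pin 7.5 0.2 39.1 F [ 0.7 -3.3 -2.7] w 0.0003 t 19.25
brass 64 [ 8.5 20.9 27.3] [-23.4  -6.8  10.5] [20.  46.9 60.3]
brassbar 21 [10.6 23.1 33.7] [-7.6 -0.2  6.3] [13.2 56.1 60.9]
tcp in pin 7.5 0.2 39.1 F [-0.4 -2.3 -2.5] w 0.0004 t 19.3
brass 62 [-2.9 13.5 24.4] [-24.8  12.5  31.3] [21.3 38.9 62.1]
brasslow 42 [-19.8   4.8  25.9] [-22.1  23.1  31. ] [-19.3   0.2  10.4]
red 97 [-73.3 -50.6 -19. ] [-5.   5.9 10.7] [-6.7  5.6 10.3]
```

Request:
move_arm(
  increments=[
    [[0.12, 0, 0], [0, 0, 0], -1],
    [[0.12, 0, 0], [0, 0, 0], -1],
    [[0.12, 0, 0], [0, 0, 0], -1],
    [[0.12, 0, 0], [0, 0, 0], -1],
  ],
)

```text
t: 19.85
tcp_pos: [0.586, 0.1432, 0.1378]
orientation: [0.002, 0.69, 0.723, -0.004]
force: [0.8, -12.0, -10.7]
width: 0.0002
finger_force: 6.1
```

Request:
move_arm(
  increments=[
    [[0.12, 0, 0], [0, 0, 0], -1],
    [[0.12, 0, 0], [0, 0, 0], -1],
  ],
)

```text
t: 20.1
tcp_pos: [0.5855, 0.1467, 0.1368]
orientation: [0.003, 0.691, 0.723, -0.006]
force: [3.6, -19.1, -15.0]
width: 0.0005
finger_force: 9.8
```

```bash
python3 r.py
```

```text
tcp in pin 20.8 1.3 37.0 F [  3.6 -19.1 -15. ] w 0.0005 t 20.1
brass 1026 [21.7 33.4 37.9] [-24.5   0.9  27.1] [32.2 43.  46.2]
brassbar 338 [32.6 35.9 38.1] [-7.7 -0.1  7.9] [42.4 44.8 51.3]
red 187 [-57.5 -52.5 -47.4] [-5.   1.1  7.2] [11.2 12.4 13.7]
tcp in pin 20.8 1.3 36.8 F [  2.4 -17.2 -13.3] w 0.0006 t 20.15
brass 34 [27.2 34.  38.8] [-19.6  -6.4   9.8] [20.8 46.5 51.1]
brassbar 16 [30.3 35.7 38.8] [-7.6  0.2  7.1] [43.7 47.5 50.2]
tcp in pin 20.8 1.3 36.9 F [  3.2 -16.4 -12.9] w 0.0007 t 20.2
brass 54 [ 9.  22.6 35.5] [-25.2  12.4  30.3] [21.5 34.9 65.5]
brassbar 6 [ 9.1 12.  16.1] [-7.2 -4.7  1.7] [34.5 49.  57. ]
brasslow 44 [-19.    1.4  26.8] [-23.   22.6  30. ] [-17.9   2.6  10.4]
red 95 [-73.3 -54.  -20.4] [-5.   6.4 11.3] [-0.3  9.2 15.9]
```

Request:
move_arm(
  increments=[
    [[-0.1, -0.03, -0.1], [0, 0, 0], -1],
    [[-0.15, 0, -0.2], [0, 0, 0], -1],
    [[-0.1, 0, -0.2], [0, 0, 0], -1],
    [[0, 0, 0], [0, 0, 0], -1],
  ],
)

```text
t: 20.75
tcp_pos: [0.5872, 0.1465, 0.1558]
orientation: [0.0, 0.689, 0.725, 0.002]
force: [-0.3, 0.4, 3.9]
width: 0.0005
finger_force: 1.9
```

```bash
python3 r.py | head -5
```

```text
tcp in pin 20.5 -0.4 56.0 F [-0.3  0.4  3.9] w 0.0005 t 20.75
brass 47 [ 6.3 32.2 32.8] [-23.9  -4.1  25.7] [21.8 55.2 65.6]
brassbar 25 [30.6 32.1 32.9] [-7.3 -0.7  7.9] [54.2 55.1 58.5]
brasslow 11 [-4.2 -3.3  1.1] [-22.5  22.2  24.3] [-1.4  1.8 11. ]
red 74 [-71.6 -69.1 -66.2] [-4.9  1.1  7.2] [4.4 5.7 6.8]
```

Request:
move_arm(
  increments=[
    [[0.1, 0, 0.08], [0, 0, 0], -1],
    [[0.1, 0, 0.08], [0, 0, 0], -1],
    [[0.1, 0, 0.08], [0, 0, 0], -1],
    [[0.1, 0, 0.08], [0, 0, 0], -1],
  ],
)

```text
t: 21.4
tcp_pos: [0.5869, 0.1608, 0.1467]
orientation: [-0.0, 0.689, 0.725, 0.003]
force: [-0.8, 3.4, 9.6]
width: 0.0001
finger_force: 4.9
```

```bash
python3 r.py | head -5
```

```text
tcp in pin 34.8 -0.8 46.9 F [-0.8  3.4  9.6] w 0.0001 t 21.4
brass 84 [44.6 45.5 47.2] [-9.3 -0.5  8.8] [45.8 55.1 67. ]
brassbar 68 [37.1 45.2 47.3] [-7.2 -0.   7.7] [ 3.6 52.9 66.7]
brassfar 69 [45.  46.3 47.3] [-9.3 -0.5  8.8] [45.8 53.2 66.7]
red 167 [-56.4 -50.4 -44.7] [-5.3  0.5  6.3] [4.2 5.5 6.8]
```

Request:
move_arm(
  increments=[
    [[0.12, 0, 0.06], [0, 0, 0], -1],
    [[0.12, 0, 0.08], [0, 0, 0], -1],
    [[0.1, 0, 0.1], [0, 0, 0], -1],
  ],
)

```text
t: 21.92
tcp_pos: [0.5855, 0.1698, 0.1381]
orientation: [-0.0, 0.689, 0.725, 0.002]
force: [0.1, 2.9, 4.6]
width: 0.0006
finger_force: 2.3
```

Request:
move_arm(
  increments=[
    [[0.08, 0, 0.1], [0, 0, 0], -1],
    [[0.08, 0, 0.1], [0, 0, 0], -1],
  ],
)

```text
t: 22.18
tcp_pos: [0.5844, 0.1721, 0.131]
orientation: [-0.0, 0.689, 0.725, -0.0]
force: [-0.3, -0.3, 0.4]
width: 0.0006
finger_force: 0.3
```

```bash
python3 r.py
```

```text
tcp in pin 46.2 1.1 31.2 F [-0.3 -0.3  0.4] w 0.0006 t 22.175
brass 74 [50.6 57.4 58.6] [-7.5  1.3 10.7] [29.3 49.3 66.9]
brassbar 66 [44.9 56.7 58.6] [-7.5  1.3  7.6] [-1.9 49.9 66.3]
brassfar 75 [50.3 57.3 58.6] [-7.5  1.3 10.7] [29.2 49.3 66.9]
red 187 [-32.2 -26.7 -21.7] [-5.7  0.4  7.3] [4.8 5.8 6.8]
tcp in pin 45.8 1.7 30.4 F [ 0.6 -0.1 -0.3] w 0.0004 t 22.225
brass 6 [37.8 57.2 57.7] [-9.3 -1.  11.5] [31.9 37.2 64. ]
red 46 [-69.3 -56.9 -45.1] [-7.9 -4.4  4. ] [ 2.4  7.5 12. ]
tcp in pin 45.2 1.9 30.4 F [-0.6 -0.3 -0.4] w 0.0004 t 22.275
brass 35 [23.2 39.1 56.9] [-21.7  11.3  27.5] [20.2 24.9 61.6]
brassfar 7 [45.6 51.  58.6] [-4.4 12.8 17.6] [23.  51.7 63.4]
brasslow 59 [-18.4   5.5  26. ] [-24.6  22.6  30.4] [-18.4   2.1  11.6]
red 97 [-74.8 -54.2 -21.3] [-4.1  5.8 12.2] [-12.2   1.4   6.1]
```

Request:
move_arm(
  increments=[
    [[0, 0, -0.5], [0, 0, 0], -1],
    [[0, 0, -1], [0, 0, 0], -1],
    [[-1, 0, -1], [0, 0, 0], -1],
    [[-1, 0, -0.5], [0, 0, 0], -1],
    [[-1, 0, 0], [0, 0, 0], -1],
    [[0, 0, 0], [0, 0, 0], -1],
  ],
)

```text
t: 23.08
tcp_pos: [0.5895, 0.0782, 0.223]
orientation: [0.001, 0.692, 0.722, 0.0]
force: [-0.6, 0.1, -0.1]
width: 0.0002
finger_force: 0.0
```

```bash
cat > v.py <<'E'
from r import *
c=rep("wrist");p1=cv2.resize(c["pixels"][60:240,230:410],(400,400));c2=rep("side");p2=cv2.resize(c2["pixels"][160:230,300:370],(400,400),interpolation=cv2.INTER_CUBIC)
cv2.imwrite("pics/fin.png",np.hstack([p1,p2])[:,:,::-1])
E
python3 v.py
```

```text
tcp in pin -47.9 0.7 123.2 F [-0.6  0.1 -0.1] w 0.0002 t 23.075
brassbar 109 [49.1 51.  53.8] [-7.2 -0.   8. ] [0.6 2.4 4.1]
brassfar 261 [45.5 50.  53.8] [-17.9   0.8  19.5] [0.5 2.4 4.1]
brasslow 719 [-12.   16.3  41.7] [-27.1  22.5  28.6] [-0.9  1.3  8.7]
red 774 [-71.8 -44.3 -17.4] [-5.1  0.6  7.1] [2.5 4.3 6.4]
tcp in pin -45.4 0.7 122.6 F [0.  0.6 0.4] w 0.0005 t 23.125
brassfar 9 [45.6 48.7 54.3] [-4.3 10.  19.3] [-0.6  2.1  5.6]
brasslow 58 [-15.6   8.8  41.1] [-22.3  24.7  30.4] [-19.7   0.8  10.3]
red 99 [-76.  -54.8 -20.6] [-5.7  5.8 12.3] [-10.1   2.2   7. ]
```

View pics/fin.png

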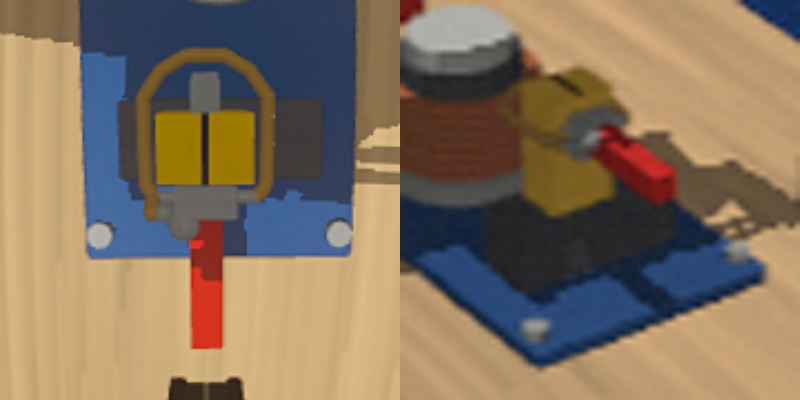

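The ring is down round the lug at (205,125) and its bar lies past the pin's end at (205,55). The pin sits through the lug with its head against the lug's near face at (205,190). I'll measure how tight the head sits and whether the bar is level.

```bash
cat > m.py <<'E'
from r import *
o=get_obs();c=capture("wrist");h,s,v=hsv(c);P,uv=wpts(c,np.ones(h.shape,bool));D=P-O
L=np.c_[D@X,D@Y,D[:,2]]*1e3;H,S,V=[q[uv[:,1],uv[:,0]] for q in (h,s,v)]
def st(l,m):
    q=L[m];print(l,len(q),"x",np.percentile(q[:,0],[1,5,50,95,99]).round(1),"y",np.percentile(q[:,1],[1,50,99]).round(1),"z",np.percentile(q[:,2],[1,50,99]).round(1),"dz/dx",np.polyfit(q[:,0],q[:,2],1).round(3))
ye=(H>18)&(H<34)&(S>120)
st("lugtop",ye&(L[:,2]>13)&(L[:,2]<20)&(abs(L[:,1])<25)&(L[:,0]<40)&(L[:,0]>-10))
st("face",ye&(L[:,2]>0)&(L[:,2]<13)&(abs(L[:,1])<17)&(L[:,0]<10)&(L[:,0]>-6)) if (ye&(L[:,2]>0)&(L[:,2]<13)&(abs(L[:,1])<17)&(L[:,0]<10)&(L[:,0]>-6)).sum()>3 else None
st("head",(S<70)&(L[:,2]>5)&(L[:,2]<13.2)&(L[:,1]<10)&(L[:,1]>-11)&(L[:,0]>-20)&(L[:,0]<6))
st("shank",(S<70)&(L[:,2]>0)&(L[:,2]<12)&(abs(L[:,1])<8)&(L[:,0]>28)&(L[:,0]<48))
st("red",((H<6)|(H>172))&(S>120)&(abs(L[:,1])<9)&(L[:,0]>-80)&(L[:,0]<-10)&(L[:,2]>-3)&(L[:,2]<12))
br=(H>12)&(H<24)&(S>60)&(V>40)&(abs(L[:,2])<9)
st("ringside",br&(abs(abs(L[:,1])-25.5)<4)&(L[:,0]>-8)&(L[:,0]<40))
E
python3 m.py
```

```text
lugtop 1326 x [ 0.6  1.5 13.8 26.7 27.6] y [-17.3   2.5  19.7] z [14.5 16.2 17.8] dz/dx [1.0000e-03 1.6152e+01]
face 13 x [-2.1 -2.1 -1.9 -1.8 -1.7] y [-1.9  7.1 12.4] z [3.2 4.8 6.3] dz/dx [ 7.277 18.774]
head 396 x [-19.6 -17.1  -9.4  -2.3  -2. ] y [-10.9   0.3   9.8] z [ 5.6  8.6 10.3] dz/dx [0.034 8.922]
shank 239 x [28.9 29.7 36.1 44.2 44.2] y [-4.6  0.7  6.9] z [3.4 5.6 7.2] dz/dx [-0.     5.561]
red 753 x [-72.3 -70.  -43.7 -19.4 -16.3] y [-5.1  0.7  7.3] z [1.8 4.  7. ] dz/dx [0.051 6.298]
ringside 618 x [-6.9 -4.3 18.  37.2 39.8] y [-27.   23.2  28.9] z [-1.2  1.4  3.9] dz/dx [0.038 0.654]
```

The head front looks 1–2 mm off the lug. The pin has sagged and slid back slightly, so I'll nudge it home gently from behind with the closed fingers.

Request:
move_arm(
  increments=[
    [[-0.8, 0, 0], [0, 0, 0], -1],
    [[-0.8, 0, 0.3], [0, 0, 0], -1],
    [[0, 0, 1], [0, 0, 0], -1],
    [[0, 0, 1], [0, 0, 0], -1],
    [[0, 0, 1], [0, 0, 0], -1],
    [[0, 0, 0.8], [0, 0, 0], -1],
    [[0, 0, 0.2], [0, 0, 0], -1],
    [[0.1, 0, 0], [0, 0, 0], -1],
  ],
)

```text
t: 24.22
tcp_pos: [0.5916, 0.0377, 0.0926]
orientation: [-0.0, 0.689, 0.724, -0.0]
force: [0.8, -0.1, -0.2]
width: 0.0007
finger_force: 0.0
```

Request:
move_arm(
  increments=[
    [[0.08, 0, 0], [0, 0, 0], -1],
    [[0.06, 0, 0], [0, 0, 0], -1],
    [[0, 0, 0], [0, 0, 0], -1],
  ],
)

```text
t: 24.6
tcp_pos: [0.5916, 0.041, 0.0931]
orientation: [0.001, 0.69, 0.724, 0.0]
force: [-0.0, -1.3, 0.4]
width: 0.0005
finger_force: 0.9
```

```bash
python3 r.py | head -1
```

```text
tcp in pin -85.1 0.3 -6.7 F [-0.  -1.3  0.4] w 0.0005 t 24.6
```

Request:
move_arm(
  increments=[
    [[0.05, 0, 0], [0, 0, 0], -1],
    [[0.03, 0, 0], [0, 0, 0], -1],
    [[0, 0, 0], [0, 0, 0], -1],
  ],
)

```text
t: 25.12
tcp_pos: [0.5916, 0.0413, 0.0928]
orientation: [0.001, 0.69, 0.724, -0.001]
force: [1.8, -5.6, 1.4]
width: 0.0008
finger_force: 3.1
```

Request:
move_arm(
  increments=[
    [[0.05, 0, 0], [0, 0, 0], -1],
    [[0.03, 0, 0], [0, 0, 0], -1],
    [[0, 0, 0], [0, 0, 0], -1],
  ],
)

```text
t: 25.5
tcp_pos: [0.5915, 0.0414, 0.0929]
orientation: [0.003, 0.691, 0.723, -0.001]
force: [1.2, -9.8, 1.2]
width: 0.0004
finger_force: 4.8
```

```bash
python3 m.py
```

```text
lugtop 4931 x [ 0.1  1.1 13.5 26.1 27.2] y [-17.5   2.6  19.9] z [14.6 16.3 17.8] dz/dx [2.0000e-03 1.6259e+01]
face 53 x [-0.4 -0.3 -0.2 -0.1 -0. ] y [-16.5  -4.6  11.5] z [ 3.9  8.5 12.8] dz/dx [-18.294   4.677]
head 1457 x [-19.3 -17.1  -9.1  -2.1  -1.6] y [-10.7   0.5   9.9] z [ 6.2  8.4 10.1] dz/dx [0.064 8.967]
shank 696 x [30.2 30.7 36.8 43.4 43.9] y [-4.8  0.8  6.5] z [5.3 7.  8.7] dz/dx [0.034 5.805]
red 2664 x [-72.4 -69.8 -42.6 -19.2 -16.6] y [-5.4  1.   7.7] z [-0.5  2.6  5.4] dz/dx [0.082 6.148]
ringside 2147 x [-7.1 -4.3 16.3 37.  39.3] y [-27.2  22.6  29. ] z [-1.5  1.8  5. ] dz/dx [0.072 0.707]
```

Under a 10 N push the pin does not move further. The head's lower edge is against the lug, and the remaining top gap is the natural gravity tilt in the 1 mm clearance. I'll back away.

Request:
move_arm(
  increments=[
    [[-0.3, 0, 0], [0, 0, 0], -1],
    [[-0.7, 0, 0], [0, 0, 0], -1],
    [[-0.3, 0, -0.8], [0, 0, 0], -1],
    [[0, 0, -1], [0, 0, 0], -1],
    [[0, 0, -1], [0, 0, 0], -1],
    [[0, 0, -1], [0, 0, 0], -1],
    [[0, 0, 0], [0, 0, 0], -1],
    [[0, 0, 0], [0, 0, 0], -1],
  ],
)

```text
t: 26.55
tcp_pos: [0.5922, 0.0071, 0.2056]
orientation: [-0.001, 0.69, 0.724, -0.0]
force: [-0.0, -0.2, 0.0]
width: 0.0006
finger_force: 0.0
```

```bash
python3 m.py; python3 r.py | head -5
```

```text
lugtop 1465 x [-0.1  0.9 13.4 26.3 27.4] y [-17.4   2.5  19.9] z [13.6 16.4 17.9] dz/dx [8.0000e-03 1.6197e+01]
face 74 x [-3.  -0.2 -0.   0.1  0.2] y [-16.6   0.9  16.5] z [ 1.1  7.5 12.9] dz/dx [0.311 8.619]
head 472 x [-19.7 -17.3  -8.8  -1.4  -1.2] y [-10.6   0.9   9.8] z [ 7.   9.2 10.8] dz/dx [0.016 9.305]
shank 222 x [31.  31.7 37.8 44.3 45.2] y [-5.   0.8  6.7] z [3.1 4.6 6.1] dz/dx [-0.011  5.   ]
red 1033 x [-71.2 -68.7 -44.1 -17.9 -15.2] y [-5.1  0.8  7.6] z [4.  5.7 7.3] dz/dx [0.009 6.09 ]
ringside 693 x [-6.7 -4.2 16.2 37.2 39.4] y [-27.2  22.8  28.9] z [-1.6  1.   4.8] dz/dx [-0.     0.964]
tcp in pin -118.9 1.6 105.4 F [ 0.3  0.5 -0.2] w 0.0004 t 26.6
brassbar 116 [49.6 51.7 54.8] [-7.4  0.3  7.9] [-0.8  1.1  3.1]
brassfar 292 [45.4 50.3 54.7] [-17.7   1.1  20.6] [-0.9  1.1  3.1]
brasslow 776 [-12.1  15.2  42. ] [-26.8  22.3  29. ] [-1.3  1.   9.7]
red 992 [-70.4 -43.2 -16.2] [-5.5  1.1  7. ] [4.2 5.7 7.2]
```

The pin is now level and about 1 mm further home. The ring is level and shut, and the gripper is clear of everything, so I'm handing in.

```bash
python3 -c "from bench import close_job;print(close_job())"
```

```text
the job is handed in; nothing more can be done
None
```

I pushed the pin through the lug until its head met the lug, snapped the ring shut past the pin's end, let go and handed the job in at about 26.6 s of robot time; no verdict came back, and my last camera reading had the top of the head within about 1 mm of the lug.

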